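# Fit the cover on a test bench's terminal box

### The arm

A 6-joint arm with a two-finger parallel gripper is mounted at the origin on the work surface. World frame = base frame: x ahead of the robot, y to its left, z up, the work surface at z = 0. Lengths are in mm, angles in rad, forces in N, time in s.
With the tool pointing down it reaches from about 325 to 925 mm from the base axis. Payload 3.1 kg.
Tool frame: the origin (TCP) lies between the finger pads; the fingertips stand 19 mm ahead of it and the grasp point (between the pads) is the TCP; z points along the fingers, y is the direction in which the jaws open and shut (so a half turn about z gives the same grasp; the last joint's range is limited). The gripper opens to 85 mm and grips with 20 to 120 N. Pads are 22 mm wide; open, the fingers measure 114 mm over their backs; the gripper's body (76 mm by 85 mm) begins 54 mm behind the grasp point. The pads swing forward as they close: fully open they stand 13 mm farther back than shut.
Start: joints at [-1.24, 0.217, 1.613, -0, 1.311, -0.112], TCP at [267.816, -564.724, 215.1] pointing down, gripper open.
Joint ranges: [-2.75, 2.75], [-0.78, 2.1], [0.31, 2.55], [-1.13, 4.27], [0.13, 2.63], [-2.58, 2.58]. Speed limits (rad/s): [2.79, 2.79, 3.14, 3.14, 3.14, 3.14].

### API

Orientations are given as a unit quaternion [x, y, z, w].
In Python, from workcell import * gives the robot as it stands.
- The arm moves only by the tool step_arm, never from a script. Its argument "steps" is one flat list of numbers, 5 for each row, row after row: the opening, from 0 (shut) to 1 (fully open), then the shift along the world's x, y, z in m, then the turn about the world's z in rad. In form: [jaw, tx, ty, tz, roll, jaw, tx, ty, tz, roll, ...]. A call has 1 to 8 rows; each row shifts and turns the pose as measured when the row begins; what a row does not reach is not made up. A row lasts 1/12 s, in which the tool goes at most 41.7 mm and 7.16 degrees, less where a joint would pass 70% of its speed; a pose out of reach is approached as far as the arm can. A call with a gripper value outside its range is refused whole. The fingers move at their own pace and stop on an object; "newtons" is the grip in N (left out, the last holds). Time passes only in rows, so rows that do not move let the fingers close. It gives the time, the measured TCP pose, the force and the opening at its end, in the units of the state.
- get_obs(): the state, without advancing time (a new reading comes with each control period).
- camera(name): name is "scene" or "top" or "wrist"; returns (picture, depth): 400x640x3 uint8, red, green, blue; 400x640 float32, mm along the optical axis (not along the pixel's ray), 0 where there is no reading.
- camera_info(name): a dict with "camera_matrix" (3x3 intrinsics, pixels), "rvec" (rotation vector, rad) and "tvec" (3), from world to camera coordinates, as OpenCV has them; the wrist camera has in their place "T_tool_cam" (4x4, takes a point from camera to tool coordinates, whose origin is the TCP and whose axes are the flange's). Camera axes: x right, y down, z forward; pixel columns grow to the right and rows downward; lengths in mm; the calibration is good to about 2 mm. A picture is of the moment at which its call begins: read the wrist's pose just before it. camera_info takes no time and is no camera call.
- job_done(): hands the job in, once; it reports no verdict.
The state is a dict: "t": time; "q": joint angles; "qd": joint speeds; "effort": joint torques, N m; "tool_pos": TCP position; "orientation": TCP orientation; "force": force on the tool from outside, world axes, zero at the start; "torque": the same for the moment, N m; "grip_width": finger opening in mm.
Only numpy, scipy, OpenCV 4.12 (cv2) and the standard library are available. Lean on these libraries where they do the work, as an engineer would, in place of code of your own. Each camera call takes 0.05 s, during which the arm holds its last target.

### The job

Fit the long metal cover on the open terminal box of the turbocharger test bench: hold it tilted, hook its tongue under the box's keeper strap, then swing the other end down inside the end lug so that the cover lies flat on the rim, and let go. The short cover belongs elsewhere: leave it where it lies.

Things in the scene. Friction and masses are not known exactly. Their poses are not given: they have to be found in the camera images.
- long_cover: Longer of two loose alike covers, lying handle up. Aluminium plate 130 (x) x 110 (y) x 6 mm; 70 mm wide, 6 mm thick tongue from its -x edge, tip at x=-101. Origin: underside, middle of the plate; z up. Handle: dark bar across the middle, 14 mm thick (x), 80 long (y), z 22 to 42, open beneath, posts at both ends. Tongue starts within 15 deg of pointing to world -x. 0.22-0.45 kg.
- terminal_box: Fixed box 206 x 136 mm, rim at z=40 mm, pocket 100 x 70. Origin: on the bench under the pocket's middle; yaw within 15 deg. -x end: dark keeper strap over x -110 to -80, z 60 to 66 (20 mm gap over the rim), back closed at x=-110, 100 mm clear between its sides, open to +x. +x end: lug, inner face x=74, top z=58. Fitted cover: origin at x 0 (+-9 play), y 0, z 40 here, axes along the box's.
- short_cover: The other cover, not to be moved: same width, tongue, thickness and handle as the long one, but its plate is only 70 mm long (106 mm with the tongue). Origin: on the underside, middle of the plate, under the handle; tongue tip at x=-71 mm. The two covers swap places from start to start.
- tongue_tip (a point): The middle of the tip edge of the long cover's tongue, on its underside: at x=-101, y=0, z=0 mm of the long cover, with the same axes.
Things that resemble listed ones, but are neither listed nor needed, are in the scene too. What is shaped like the long_cover but turquoise or yellow is not meant. Leave any blue or yellow look-alike of the terminal_box alone.

How it is judged (in metres and radians):
On the way:
1. the tongue is at least 5 mm under the strap, between its sides, while the cover is tilted by more than 4 degrees (x of tongue_tip in the frame of terminal_box between -0.125 and -0.085 m and y of tongue_tip in the frame of terminal_box between -0.045 and 0.045 m and z of tongue_tip in the frame of terminal_box between 0.03 and 0.056 m and angle between long_cover's own z axis and vertical between 0.07 and 0.8 rad), for 0.1 s.
At the end, for the whole second after the job is handed in: The long cover lies still and flat (within 3 degrees) on the rim, its underside within 4 mm of the rim's height, its origin within 14 mm lengthwise and 20 mm sideways of the box's, turned less than 14 degrees from the box, so that its tongue is under the strap and its other end inside the lug (x of long_cover in the frame of terminal_box between -0.014 and 0.014 m and y of long_cover in the frame of terminal_box between -0.02 and 0.02 m and z of long_cover in the frame of terminal_box between 0.036 and 0.044 m and angle between long_cover's own z axis and vertical below 0.05 rad and angle between the x axis of long_cover and the x axis of terminal_box, either way round below 0.25 rad and linear speed of long_cover below 0.02 m/s); the robot touches nothing.
It fails at once if the short cover moved by more than 20 mm (distance of short_cover from where it was at the start of the episode above 0.02 m).
It also fails if it takes over 35 s, if anything falls off the work surface, if the arm or the gripper's body presses on something with over 40 N, if the wrist force passes 120 N, or if a joint passes its speed limit or range.

## Working session

There is one attempt and no reset: what is moved stays moved. The work goes in short steps, Python scripts to look and compute and a tool call to move; the robot and the scene stay as the last step left them, time stands still between calls to the robot, and variables do not carry over. Pictures are saved under pics/ and viewed, and the job is handed in when it is done.

Besides the shell and the picture viewer there is one more tool, called after ">>>" as name(argument=value, ...) on one line, values as JSON. step_arm: Moves the arm, as the interface text tells. Its arguments: {"type":"object","properties":{"steps":{"type":"array"},"newtons":{"type":"number"}},"required":["steps"]}

```bash
mkdir -p pics; ls; python3 - <<'E'
from workcell import *
import cv2
o=get_obs();print(o)
for n in ["scene","top"]:
    p,d=camera(n);cv2.imwrite(f"pics/{n}0.png",cv2.cvtColor(p,cv2.COLOR_RGB2BGR))
    import numpy as np; np.save(f"pics/{n}0.npy",d); print(camera_info(n))
E
```

```text
pics
{'t': 0.0, 'q': array([-1.24024259e+00,  2.17783174e-01,  1.61494489e+00, -1.56890608e-06,
        1.31129587e+00, -1.12196559e-01]), 'qd': array([-0.00081361,  0.00096307, -0.00020834,  0.00019422,  0.00169756,
        0.00109357]), 'effort': array([-1.20134140e-03, -3.96850169e+01, -3.03855371e+01, -2.75295342e-04,
        9.78980184e-03, -5.34144633e-06]), 'tool_pos': array([ 267.50645912, -563.90506781,  213.74470557]), 'orientation': array([ 9.75595663e-01,  2.19571455e-01, -1.33211955e-04, -1.20832107e-03]), 'force': array([-0.0192097 ,  0.30653096,  0.8566609 ]), 'torque': array([ 0.03339719, -0.03296909,  0.02560635]), 'grip_width': 85.54738607265685}
{'camera_matrix': array([[417.00533858,   0.        , 320.38548553],
       [  0.        , 417.00533858, 189.16242188],
       [  0.        ,   0.        ,   1.        ]]), 'rvec': array([ 1.13622451,  2.11680678, -1.15151795]), 'tvec': array([ 248.19959011, -223.39425529, 1476.55060437])}
{'camera_matrix': array([[372.33302051,   0.        , 318.14849987],
       [  0.        , 372.33302051, 199.09397449],
       [  0.        ,   0.        ,   1.        ]]), 'rvec': array([ 2.25089251, -1.95958503,  0.20797196]), 'tvec': array([ 13.83805271, 570.01691761, 841.4510336 ])}
```

View pics/scene0.png

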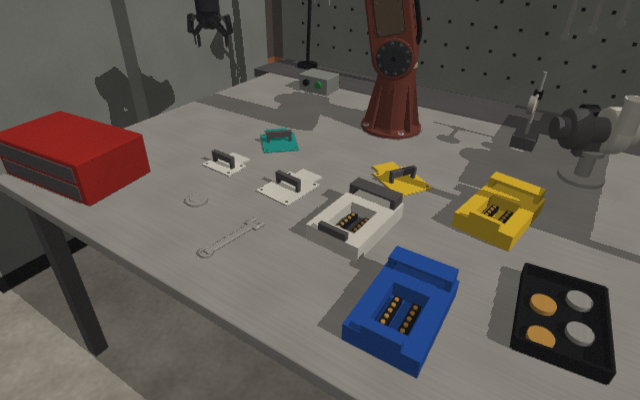

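View pics/top0.png

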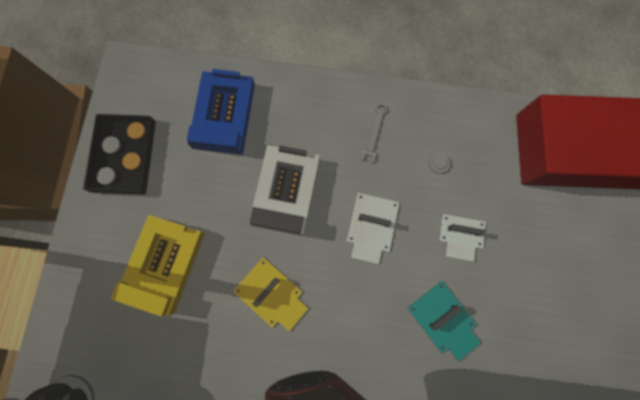

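The top view shows the long cover at about (373,222), the short one at (463,232) and the white box at (287,190), with image up being roughly world +x. I'll get rough world poses next, then look closer with the wrist camera.

```bash
cat > h.py <<'E'
from workcell import *
import numpy as np, cv2
from scipy.spatial.transform import Rotation as R
def cam(n,o=None):
    c=camera_info(n);K=c["camera_matrix"]
    if n=="wrist":
        o=o or get_obs();T=np.eye(4);T[:3,:3]=R.from_quat(o["orientation"]).as_matrix();T[:3,3]=o["tool_pos"]
        T=T@c["T_tool_cam"]; return K,T[:3,:3],T[:3,3]
    M=R.from_rotvec(c["rvec"]).as_matrix(); return K,M.T,-M.T@c["tvec"]
def onplane(C,px,z):
    K,Rw,t=C;px=np.atleast_2d(np.array(px,float))
    r=(Rw@np.linalg.inv(K)@np.c_[px,np.ones(len(px))].T).T
    return t+r*((z-t[2])/r[:,2])[:,None]
def proj(C,P):
    K,Rw,t=C;q=(np.atleast_2d(P)-t)@Rw;q=q@K.T;return q[:,:2]/q[:,2:]
def bydepth(C,d):
    K,Rw,t=C;v,u=np.mgrid[:d.shape[0],:d.shape[1]]
    r=np.stack([(u-K[0,2])/K[0,0],(v-K[1,2])/K[1,1],np.ones_like(u)],-1)*d[...,None]
    return r@Rw.T+t
E
python3 - <<'E'
from h import *
C=cam("top")
p=cv2.imread("pics/top0.png")
c=p[120:280,240:500];cv2.imwrite("pics/topc.png",cv2.resize(c,None,fx=3,fy=3,interpolation=cv2.INTER_CUBIC))
print("cover",onplane(C,[(359,194),(399,202),(389,252),(348,237),(381,262),(352,257),(374,220)],6))
print("box",onplane(C,[(287,190)],40))
print(onplane(C,[(463,232)],6), C[2])
print(camera_info("wrist"))
E
```

```text
cover [[ 601.25428486   -8.75960619    6.        ]
 [ 594.59896196 -112.6569795     6.        ]
 [ 464.6197043   -99.81384813    6.        ]
 [ 487.64191445    5.88410023    6.        ]
 [ 437.42623162  -82.59361004    6.        ]
 [ 439.71936101   -9.95986726    6.        ]
 [ 539.48455085  -54.18257334    6.        ]]
box [[578.59861167 172.23610944  40.        ]]
[[ 540.09675273 -279.8452906     6.        ]] [380.99874825  72.53276715 939.53689206]
{'camera_matrix': array([[311.06184894,   0.        , 318.19684036],
       [  0.        , 311.06184894, 201.0084338 ],
       [  0.        ,   0.        ,   1.        ]]), 'T_tool_cam': array([[ 2.79982056e-04, -9.56746429e-01, -2.90923002e-01,
         7.49267360e+01],
       [ 9.99999911e-01,  3.59246526e-04, -2.19046963e-04,
         1.06767818e+00],
       [ 3.14085477e-04, -2.90922915e-01,  9.56746445e-01,
        -1.59011599e+02],
       [ 0.00000000e+00,  0.00000000e+00,  0.00000000e+00,
         1.00000000e+00]])}
```

View pics/topc.png

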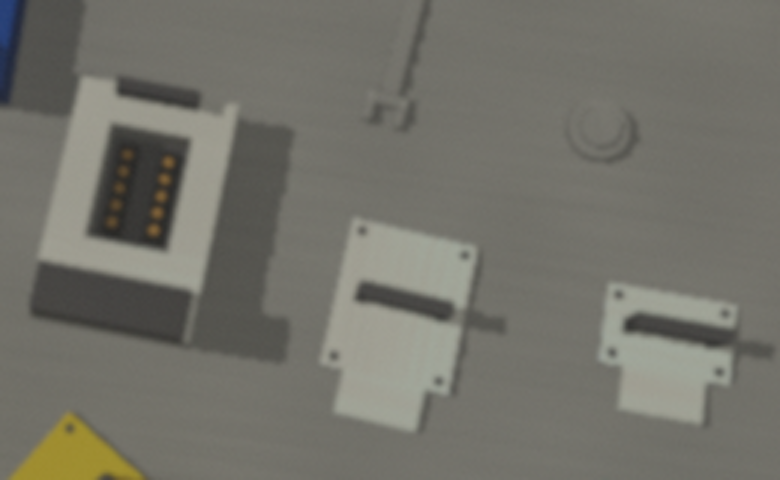

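>>> step_arm(steps=[1, 0.018, 0.036, 0.006, -0.08, 1, 0.018, 0.036, 0.006, -0.08, 1, 0.018, 0.036, 0.006, -0.08, 1, 0.018, 0.036, 0.006, -0.08, 1, 0.018, 0.036, 0.006, -0.08, 1, 0.018, 0.036, 0.006, -0.08, 1, 0.018, 0.036, 0, -0.08, 1, 0.018, 0.036, 0, -0.08])

```text
t: 0.77
tool_pos: [407.9, -270.3, 244.2]
orientation: [0.993, -0.121, -0.001, -0.005]
force: [1.8, 0.7, -0.6]
grip_width: 85.0
```

>>> step_arm(steps=[1, 0.018, 0.036, 0.0, 0, 1, 0.018, 0.036, 0.0, 0, 1, 0.018, 0.036, 0.0, 0, 1, 0.018, 0.036, 0, 0, 1, 0.018, 0.036, 0, 0, 1, 0.018, 0.036, 0.0, 0, 1, 0.018, 0.036, 0, 0, 1, 0.018, 0.036, 0, 0])

```text
t: 1.43
tool_pos: [551.2, 30.8, 241.8]
orientation: [0.992, -0.123, -0.002, -0.005]
force: [0.3, -1.6, 0.1]
grip_width: 85.8
```

```bash
cat > look.py <<'E'
from h import *
import sys,pickle
n=sys.argv[1];o=get_obs();p,d=camera("wrist")
cv2.imwrite(f"pics/{n}.png",cv2.cvtColor(p,cv2.COLOR_RGB2BGR));pickle.dump((o,d),open(f"pics/{n}.pkl","wb"))
print(o["t"],o["tool_pos"],R.from_quat(o["orientation"]).as_matrix()[:,0])
E
python3 look.py w1
```

```text
1.4333 [551.2305514   30.79092307 241.8073004 ] [ 0.96975415 -0.24401965 -0.00559441]
```

View pics/w1.png

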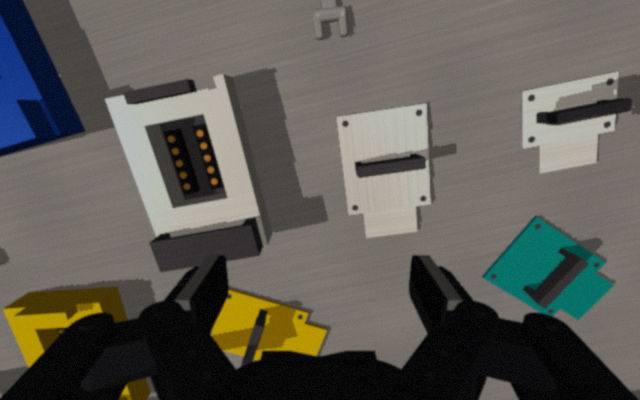

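```bash
python3 - <<'E'
from h import *
p=cv2.imread("pics/w1.png")
a=cv2.resize(p[95:245,325:445],None,fx=5,fy=5,interpolation=cv2.INTER_CUBIC)
b=cv2.resize(p[70:280,95:275],None,fx=3.5,fy=3.5,interpolation=cv2.INTER_CUBIC)
cv2.imwrite("pics/w1a.png",a[:600]);cv2.imwrite("pics/w1a2.png",a);cv2.imwrite("pics/w1b.png",cv2.resize(p[70:270,95:275],None,fx=3,fy=3,interpolation=cv2.INTER_CUBIC))
E
```

```text
(no output)
```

View pics/w1a.png

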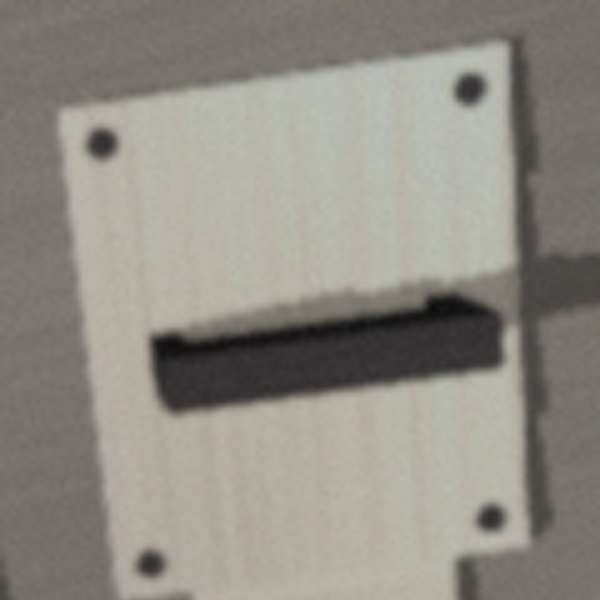

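View pics/w1b.png

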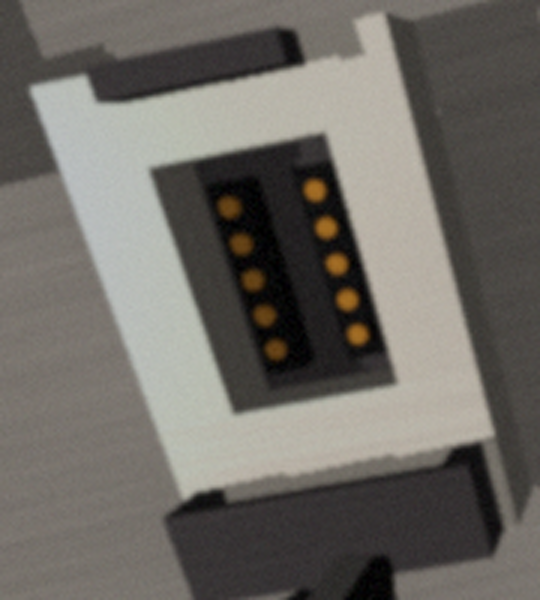

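```bash
python3 - <<'E'
from h import *
import pickle
from scipy.optimize import least_squares
o,d=pickle.load(open("pics/w1.pkl","rb"));C=cam("wrist",o)
def fit(px,loc):
    z=loc[0][2]
    W=onplane(C,px,z)[:,:2];L=np.array(loc)[:,:2]
    def f(v):
        c,s=np.cos(v[2]),np.sin(v[2]);return ((L@np.array([[c,s],[-s,c]])+v[:2])-W).ravel()
    r=least_squares(f,[*W.mean(0),-.2]);print(r.x[:2],np.degrees(r.x[2]));print(r.fun.reshape(-1,2).round(1));return r.x
print("cover");fit([(336.6,117),(426.6,103.4),(430.6,204),(349,214.6)],[(65,55,6),(65,-55,6),(-65,-55,6),(-65,55,6)])
print("box");fit([(145,126),(203.3,114.3),(227.3,197.3),(173.3,207.3)],[(50,35,40),(50,-35,40),(-50,-35,40),(-50,35,40)])
# handle via depth
X=bydepth(C,d)
m=np.zeros(d.shape,bool);m[150:180,352:430]=1
h=m&(X[...,2]>34)&(X[...,2]<50);P=X[h];print(len(P),P[:,2].min(),np.median(P[:,2]),cv2.minAreaRect(P[:,:2].astype(np.float32)))
m[:]=0;m[100:215,335:432]=1
h=m&(X[...,2]<14);print("plate z",np.median(X[h][:,2]), "bench",np.median(X[100:200,290:320,2]),"rim",np.median(X[130:200,233:240,2]))
E
```

```text
cover
[536.59621441 -52.19949438] -5.81666057538191
[[ 0.9  0.2]
 [ 0.7 -0.5]
 [-0.6 -0.5]
 [-0.9  0.8]]
box
[599.50138914 178.35265436] -3.258828937330775
[[ 0.5  0.5]
 [ 0.6 -0.6]
 [-0.6 -0.5]
 [-0.5  0.7]]
879 34.149652953914426 42.11106185842294 ((536.5060424804688, -51.5971794128418), (79.55517578125, 14.4765043258667), 84.25872039794922)
plate z 6.056673046959048 bench 0.4000111732267726 rim 40.39919652321964
```

>>> step_arm(steps=[1, -0.007, -0.04, -0.03, 0.07, 1, -0.007, -0.037, -0.03, 0.07, 1, 0, -0.004, -0.03, 0, 1, 0, 0, -0.03, 0, 1, 0, 0, 0, 0])

```text
t: 1.9
tool_pos: [542.2, -37.6, 121.4]
orientation: [0.999, -0.039, 0.002, -0.01]
force: [-1.5, 1.1, -1.1]
grip_width: 85.4
```

```bash
python3 look.py w2
```

```text
1.9 [542.23353733 -37.59446515 121.42041962] [ 0.99689669 -0.07866638  0.00292979]
```

View pics/w2.png

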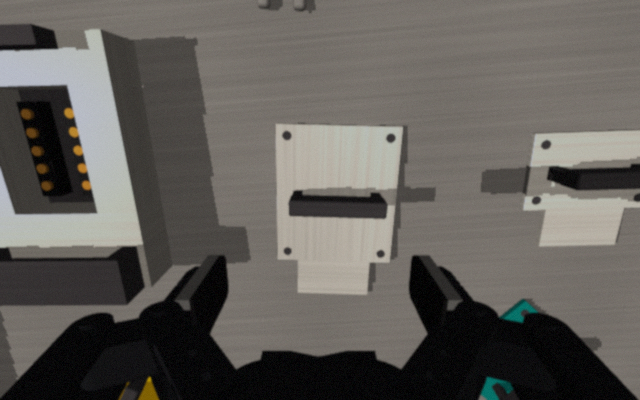

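```bash
cat > m2.py <<'E'
from h import *
import pickle,sys
n=sys.argv[1];u0,v0,u1,v1=map(int,sys.argv[2:6])
o,d=pickle.load(open(f"pics/{n}.pkl","rb"));C=cam("wrist",o);X=bydepth(C,d)
m=np.zeros(d.shape,bool);m[v0:v1,u0:u1]=1
P=X[m&(X[...,2]>38)&(X[...,2]<48)]
(c,s,a)=cv2.minAreaRect(P[:,:2].astype(np.float32));print("handle",len(P),c,s,a,np.median(P[:,2]))
Rt=R.from_quat(o["orientation"]).as_matrix();print("tool",o["tool_pos"],"yaw",np.degrees(np.arctan2(Rt[1,0],Rt[0,0])),"z axis",Rt[:,2])
dl=np.r_[c,32]-o["tool_pos"];print("delta",dl)
# finger gap centre in view: grasp centre at offset along tool y
# where tool axis meets z=32
t=(32-o["tool_pos"][2])/Rt[2,2];print("axis at z32",o["tool_pos"]+Rt[:,2]*t)
E
python3 m2.py w2 280 185 395 225
```

```text
handle 1681 (536.71044921875, -52.13774108886719) (79.47018432617188, 14.632678985595703) 84.17509460449219 42.11844334524295
tool [542.23353733 -37.59446515 121.42041962] yaw -4.511932796886439 z axis [ 0.0044341   0.01895476 -0.99981051]
delta [ -5.52308811 -14.54327594 -89.42041962]
axis at z32 [542.63011115 -35.8992015   32.        ]
```

>>> step_arm(steps=[1, -0.0055, -0.0145, -0.02, -0.023, 1, 0, 0, 0, 0, 1, 0, 0, 0, 0])

```text
t: 2.2
tool_pos: [541.8, -52.7, 108.5]
orientation: [0.999, -0.051, 0.007, -0.009]
force: [1.0, -1.2, -0.1]
grip_width: 85.7
```

```bash
python3 look.py w3
```

```text
2.2 [541.79882597 -52.74934549 108.54936649] [ 0.99471492 -0.10185857  0.01292503]
```

View pics/w3.png

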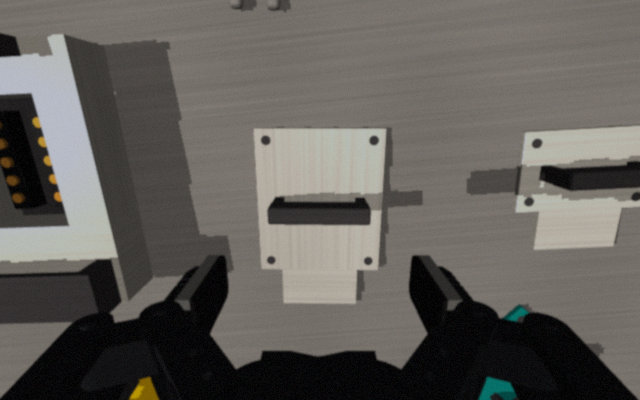

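```bash
python3 m2.py w3 260 190 380 232; python3 -c "
from h import *
o=get_obs();print(o['tool_pos'],o['qd'].round(3),R.from_quat(o['orientation']).as_matrix()[:,2])
o=get_obs();print(o['tool_pos'])"
```

```text
handle 1832 (536.7914428710938, -51.892311096191406) (79.2356185913086, 14.490160942077637) 84.29385375976562 42.13766780410853
tool [541.79882597 -52.74934549 108.54936649] yaw -5.8466952466068856 z axis [ 0.01479794  0.0176532  -0.99973466]
delta [ -5.0073831    0.85703439 -76.54936649]
axis at z32 [542.93189925 -51.39764587  32.        ]
[541.22338426 -52.67448769 108.26971057] [ 0.008 -0.003  0.002  0.001 -0.     0.   ] [ 0.01362699  0.01746002 -0.9997547 ]
[541.22338426 -52.67448769 108.26971057]
```

>>> step_arm(steps=[1, -0.005, 0.0005, -0.024, 0, 1, -0.001, 0, -0.02, 0, 1, 0, 0, 0, 0, 1, 0, 0, 0, 0])

```text
t: 2.58
tool_pos: [543.8, -51.9, 73.9]
orientation: [0.999, -0.049, 0.015, -0.008]
force: [0.4, -0.4, -0.0]
grip_width: 85.3
```

```bash
python3 look.py w4
```

```text
2.5833 [543.7940324  -51.86857792  73.94022263] [ 0.99466261 -0.09878331  0.02980178]
```

View pics/w4.png

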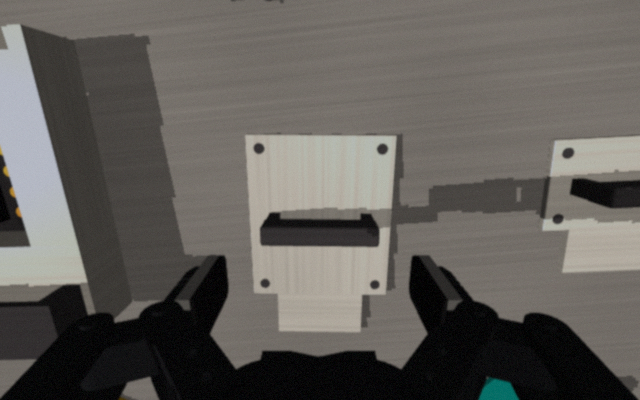

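>>> step_arm(steps=[1, -0.006, -0.0005, -0.01, 0, 1, -0.003, 0, -0.01, 0, 1, -0.002, 0, -0.005, 0, 1, 0, 0, 0, 0])

```text
t: 2.97
tool_pos: [536.3, -52.6, 52.7]
orientation: [0.999, -0.049, 0.02, -0.007]
force: [-1.0, 0.1, 0.9]
grip_width: 85.0
```

```bash
python3 look.py w5;  python3 m2.py w5 250 190 390 275
```

```text
2.9667 [536.25487982 -52.63608108  52.66354062] [ 0.99447315 -0.09729337  0.03946066]
handle 3087 (537.0960693359375, -51.98398208618164) (80.05843353271484, 14.65164852142334) 83.88568878173828 42.08080489281335
tool [536.25487982 -52.63608108  52.66354062] yaw -5.587697963806043 z axis [ 0.04086135  0.01244553 -0.99908731]
delta [  0.84118951   0.652099   -20.66354062]
axis at z32 [537.09999134 -52.37867741  32.        ]
```

View pics/w5.png

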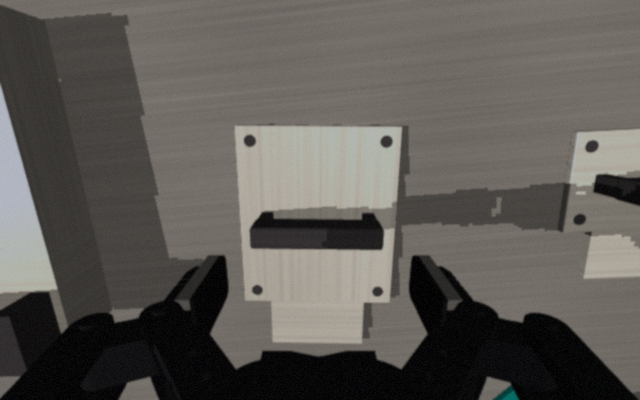

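>>> step_arm(steps=[1, -0.001, 0.0003, -0.008, 0, 1, -0.001, 0, -0.008, 0, 1, -0.001, 0, -0.008, 0, 1, 0, 0, 0, 0])

```text
t: 3.35
tool_pos: [533.9, -52.6, 27.4]
orientation: [0.999, -0.049, 0.021, -0.007]
force: [-0.9, 0.2, -0.7]
grip_width: 85.6
```

```bash
python3 look.py w6;  python3 m2.py w6 235 170 400 310
```

```text
3.35 [533.92987019 -52.60417636  27.38065268] [ 0.99436212 -0.0975689   0.04152453]
handle 4145 (537.0740356445312, -51.89998245239258) (80.14151763916016, 14.482171058654785) 83.82986450195312 42.068057853065625
tool [533.92987019 -52.60417636  27.38065268] yaw -5.604043271605632 z axis [ 0.04289702  0.01201069 -0.9990073 ]
delta [3.14416545 0.70419391 4.61934732]
axis at z32 [533.73151704 -52.65971302  32.        ]
```

View pics/w6.png

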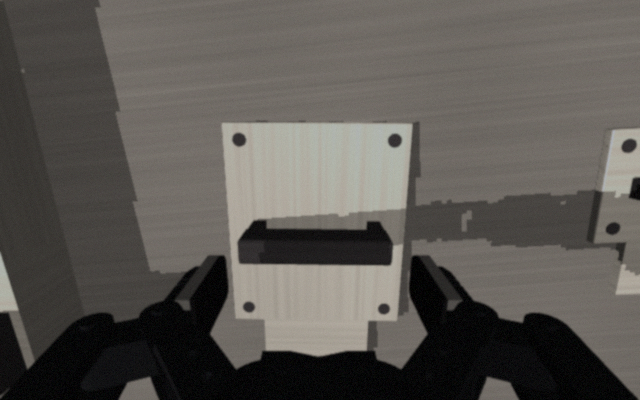

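```bash
python3 - <<'E'
from h import *
import pickle
o,d=pickle.load(open("pics/w6.pkl","rb"));C=cam("wrist",o);X=bydepth(C,d)
for u,v in [(222,262),(224,290),(200,262),(205,280),(190,300),(420,262),(415,290),(440,262),(430,280),(460,300),(316,240),(245,250),(388,250)]: print(u,v,X[v,u].round(1))
m=np.zeros(d.shape,bool);m[250:310,170:235]=1
P=X[m&(X[...,2]>12)];print(P.min(0),P.max(0))
m[:]=0;m[250:310,405:470]=1
P=X[m&(X[...,2]>12)];print(P.min(0),P.max(0))
E
```

```text
222 262 [546.1 -12.3  63.9]
224 290 [532.2 -10.6  63.5]
200 262 [ 5.188e+02  2.810e+01 -1.000e-01]
205 280 [547.4 -11.7  82.2]
190 300 [547.5 -11.8  96.2]
420 262 [539.7 -98.   66.5]
415 290 [525.8 -96.   65.4]
440 262 [ 5.046e+02 -1.305e+02 -3.000e-01]
430 280 [539.2 -97.5  81. ]
460 300 [ 538.4 -103.3   94.2]
316 240 [543.7 -53.2  41.2]
245 250 [541.6 -16.2  41.3]
388 250 [535.5 -89.1  42.4]
[525.29173899 -62.44018029  56.61575493] [602.02004285   1.79611653 189.31535573]
[ 517.89663661 -111.14558966   55.76289952] [602.02004285 -62.44018029 189.31535573]
```

```bash
python3 - <<'E'
from h import *
p=cv2.imread("pics/w6.png")[200:400,120:520]
cv2.imwrite("pics/w6c.png",np.clip(cv2.resize(p,None,fx=2,fy=2,interpolation=cv2.INTER_CUBIC)*2.0,0,255))
E
```

```text
[ WARN:0@0.135] global loadsave.cpp:1063 imwrite_ Unsupported depth image for selected encoder is fallbacked to CV_8U.
```

View pics/w6c.png

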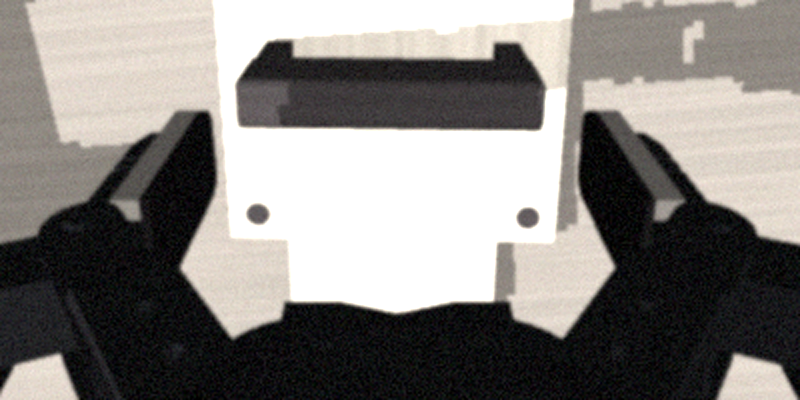

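```bash
python3 - <<'E'
from h import *
p,d=camera("scene");C=cam("scene");X=bydepth(C,d);np.save("pics/s1.npy",X)
p=cv2.cvtColor(p,cv2.COLOR_RGB2BGR);cv2.imwrite("pics/s1.png",p)
c=p[60:220,220:380];cv2.imwrite("pics/s1c.png",np.clip(cv2.resize(c,None,fx=3.7,fy=3.7,interpolation=cv2.INTER_CUBIC)*1.4,0,255).astype(np.uint8))
o=get_obs();Rt=R.from_quat(o["orientation"]).as_matrix()
print(proj(C,[o["tool_pos"]]),proj(C,[o["tool_pos"]+Rt[:,2]*19]),o["tool_pos"])
E
```

```text
[[287.44567702 178.74114711]] [[287.49823326 185.00106393]] [535.14836735 -52.87219575  28.70907629]
```

View pics/s1c.png

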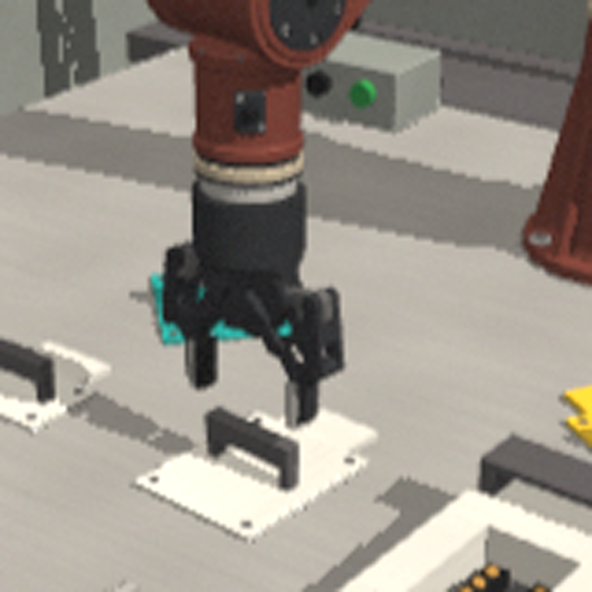

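```bash
python3 - <<'E'
import numpy as np
X=np.load("pics/s1.npy")
for cu,cv_ in [(305,405),(305,415),(298,400),(204,375),(204,385),(200,360),(250,430),(290,470),(215,430)]:
    u,v=int(220+cu/3.7),int(60+cv_/3.7);print(cu,cv_,X[v,u].round(1))
E
```

```text
305 405 [545.9   2.2  81.2]
305 415 [546.7   2.7  73.1]
298 400 [545.1  -4.5  81.5]
204 375 [529.6 -97.   65.8]
204 385 [530.8 -96.6  57.4]
200 360 [534.6 -95.6  80.5]
250 430 [542.5 -48.4  42.2]
290 470 [542.4 -13.5  20.7]
215 430 [543.  -78.1  32.5]
```

>>> step_arm(steps=[1, 0.002, 0.002, 0, -0.004, 1, 0, 0, -0.004, 0, 1, 0, 0, -0.004, 0, 1, 0, 0, 0, 0])

```text
t: 3.78
tool_pos: [538.9, -51.0, 21.1]
orientation: [0.998, -0.051, 0.024, -0.007]
force: [-0.2, -0.9, -0.1]
grip_width: 85.6
```

```bash
python3 look.py w7;  python3 m2.py w7 235 170 400 310;python3 - <<'E'
from h import *
import pickle
o,d=pickle.load(open("pics/w7.pkl","rb"));C=cam("wrist",o);X=bydepth(C,d)
for u,v in [(222,262),(224,290),(420,262),(415,290)]: print(u,v,X[v,u].round(1))
E
```

```text
3.7833 [538.86790369 -50.9775821   21.05049226] [ 0.99370616 -0.10195908  0.04639415]
handle 4384 (537.0885009765625, -51.93214797973633) (80.2336196899414, 14.830683708190918) 84.18257141113281 42.03203376185763
tool [538.86790369 -50.9775821   21.05049226] yaw -5.858324462944486 z axis [ 0.04773194  0.01071924 -0.99880266]
delta [-1.77940272 -0.95456588 10.94950774]
axis at z32 [538.34463588 -51.09509318  32.        ]
222 262 [550.7 -10.3  56.9]
224 290 [537.1  -8.9  57.1]
420 262 [544.5 -96.2  60.8]
415 290 [530.3 -94.3  58.9]
```

View pics/w7.png

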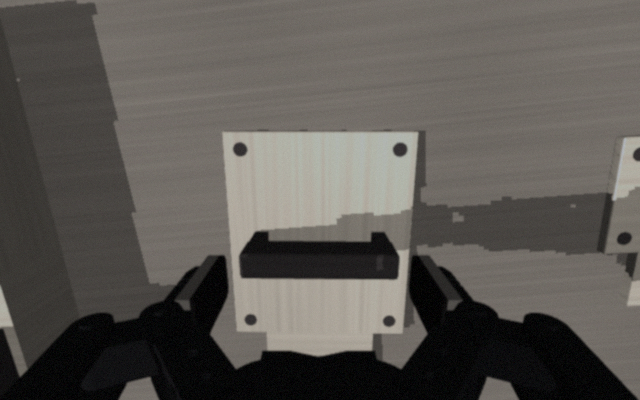

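>>> step_arm(steps=[1, -0.002, 0, -0.004, 0, 1, -0.001, 0, -0.004, 0, 1, 0, 0, -0.003, 0, 1, 0, 0, 0, 0])

```text
t: 4.17
tool_pos: [536.1, -51.1, 9.7]
orientation: [0.998, -0.051, 0.024, -0.006]
force: [0.7, -0.4, 0.4]
grip_width: 85.4
```

```bash
python3 look.py w8;  python3 m2.py w8 235 170 400 310;python3 - <<'E'
from h import *
import pickle
o,d=pickle.load(open("pics/w8.pkl","rb"));C=cam("wrist",o);X=bydepth(C,d)
for u,v in [(222,262),(224,290),(420,262),(415,290)]: print(u,v,X[v,u].round(1))
E
```

```text
4.1667 [536.13174774 -51.10773836   9.68816928] [ 0.99364971 -0.10190075  0.04771261]
handle 4944 (537.057373046875, -51.77433776855469) (76.41475677490234, 14.975820541381836) 84.1267318725586 42.087038291077675
tool [536.13174774 -51.10773836   9.68816928] yaw -5.855326719688012 z axis [ 0.04902617  0.01042384 -0.9987431 ]
delta [ 0.92562531 -0.66659941 22.31183072]
axis at z32 [535.03650756 -51.34060607  32.        ]
222 262 [547.8 -10.3  45.2]
224 290 [535.   -9.5  47. ]
420 262 [541.6 -96.4  49.2]
415 290 [527.6 -94.4  47.7]
```

View pics/w8.png

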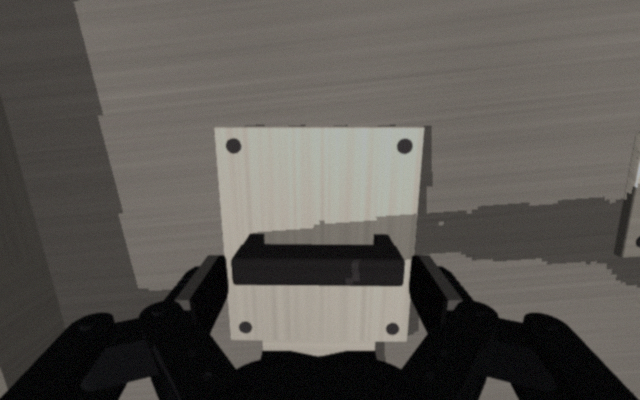

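>>> step_arm(steps=[1, -0.001, 0.0003, -0.005, 0, 1, 0, 0, -0.005, 0, 1, 0, 0, -0.005, 0, 1, 0, 0, -0.004, 0, 1, 0, 0, 0, 0])

```text
t: 4.63
tool_pos: [535.3, -50.9, -10.9]
orientation: [0.998, -0.051, 0.025, -0.006]
force: [-0.6, 0.3, -0.7]
grip_width: 85.3
```

```bash
python3 look.py w9; python3 - <<'E'
from h import *
import pickle
o,d=pickle.load(open("pics/w9.pkl","rb"));C=cam("wrist",o);X=bydepth(C,d)
for u,v in [(222,262),(224,290),(420,262),(415,290)]: print(u,v,X[v,u].round(1))
E
```

```text
4.6333 [535.29028185 -50.87583579 -10.89193032] [ 0.99360745 -0.10197944  0.04841936]
222 262 [547.5 -10.6  25.9]
224 290 [542.3 -15.4  41.3]
420 262 [540.6 -96.3  28.4]
415 290 [536.1 -90.   42.6]
```

View pics/w9.png

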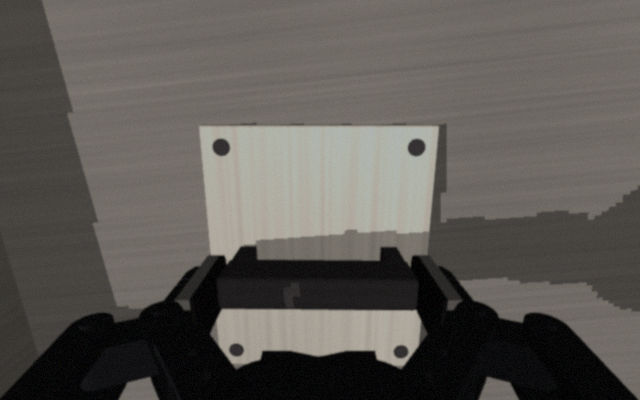

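>>> step_arm(steps=[0, 0, 0, 0, 0, 0, 0, 0, 0, 0, 0, 0, 0, 0, 0, 0, 0, 0, 0, 0], newtons=30)

```text
t: 5.02
tool_pos: [535.6, -50.7, -10.3]
orientation: [0.998, -0.051, 0.024, -0.007]
force: [-0.2, 0.4, 0.3]
grip_width: 79.2
```

>>> step_arm(steps=[0, 0, 0, 0.005, 0, 0, 0, 0, 0.01, 0, 0, 0, 0, 0.02, 0, 0, 0, 0, 0.025, 0, 0, 0, 0, 0.025, 0, 0, 0, 0, 0, 0])

```text
t: 5.52
tool_pos: [528.8, -49.3, 74.8]
orientation: [0.999, -0.051, 0.018, -0.008]
force: [2.6, 0.2, -3.4]
grip_width: 79.4
```

```bash
python3 look.py w10; python3 - <<'E'
from h import *
p,d=camera("scene");C=cam("scene");X=bydepth(C,d);np.save("pics/s2.npy",X)
p=cv2.cvtColor(p,cv2.COLOR_RGB2BGR)
c=p[60:260,220:420];cv2.imwrite("pics/s2c.png",np.clip(cv2.resize(c,None,fx=3,fy=3,interpolation=cv2.INTER_CUBIC)*1.4,0,255).astype(np.uint8))
E
```

```text
5.5167 [528.81389072 -49.25828132  74.84671534] [ 0.99413738 -0.10205164  0.03572586]
```

View pics/w10.png

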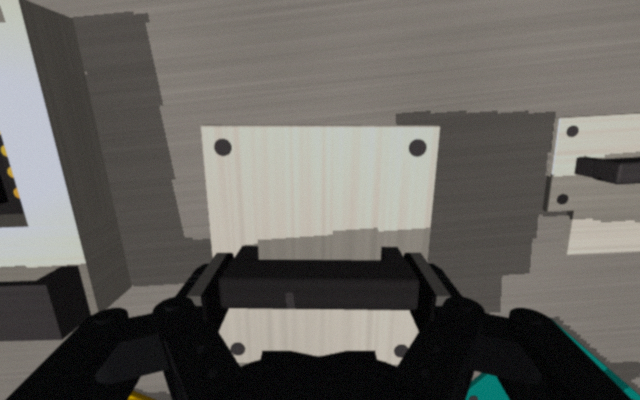

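View pics/s2c.png

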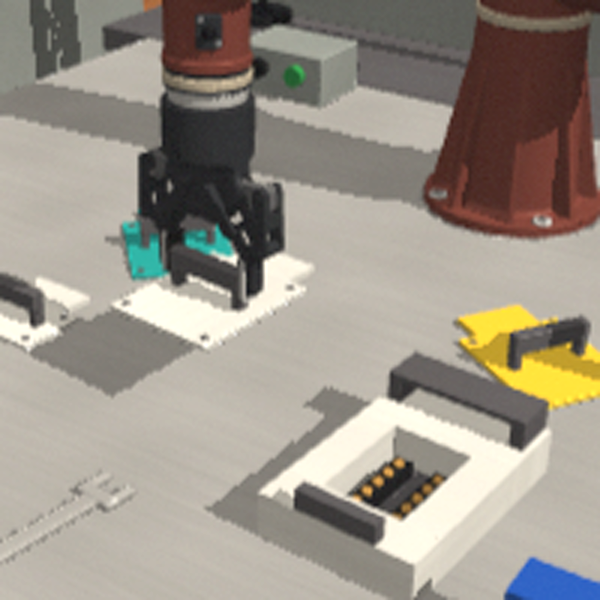

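```bash
cat > tilt.py <<'E'
from h import *
import pickle,sys
def run(n,box=(215,140,425,235)):
    o,d=pickle.load(open(f"pics/{n}.pkl","rb"));C=cam("wrist",o);X=bydepth(C,d)
    u0,v0,u1,v1=box;P=X[v0:v1,u0:u1].reshape(-1,3);
    c=np.median(P,0);
    for _ in range(4):
        A=np.c_[P[:,:2],np.ones(len(P))];k=np.linalg.lstsq(A,P[:,2],rcond=None)[0];r=abs(P[:,2]-A@k);P=P[r<max(2,2*np.median(r))]
    nrm=np.array([-k[0],-k[1],1]);nrm/=np.linalg.norm(nrm)
    print("normal",nrm.round(3),"tilt deg",np.degrees(np.arccos(nrm[2])).round(2),"npts",len(P),"z range",P[:,2].min(),P[:,2].max(),"x",P[:,0].min(),P[:,0].max())
    yaw=np.arctan2(*R.from_quat(o["orientation"]).as_matrix()[[1,0],0])
    ux=np.array([np.cos(yaw),np.sin(yaw),0]);print("pitch (+ = +x end up)",np.degrees(np.arctan(k@[ux[0],ux[1],0])))
    return o,C,X,k
if __name__=="__main__": run(sys.argv[1],tuple(map(int,sys.argv[2:6])) if len(sys.argv)>2 else (215,140,425,235))
E
python3 tilt.py w10; python3 tilt.py w9
```

```text
normal [-0.002 -0.002  1.   ] tilt deg 0.17 npts 17690 z range 89.06930943655965 93.06824034984106 x 537.4934873322162 593.1354888062325
pitch (+ = +x end up) 0.12804576576154159
normal [-0.013  0.001  1.   ] tilt deg 0.74 npts 17377 z range 4.332651261680866 8.59203165698733 x 544.0433693709315 599.5090855719454
pitch (+ = +x end up) 0.7381311205407407
```

>>> step_arm(steps=[0, 0.01, 0.02, 0.004, 0.01, 0, 0.014, 0.03, 0, 0.01, 0, 0.014, 0.03, 0, 0.01, 0, 0.014, 0.03, 0, 0.01, 0, 0.014, 0.03, 0, 0, 0, 0.014, 0.03, 0, 0, 0, 0.01, 0.02, 0, 0, 0, 0, 0, 0, 0])

```text
t: 6.28
tool_pos: [603.9, 148.2, 55.5]
orientation: [0.999, -0.033, 0.0, -0.008]
force: [-0.1, -0.4, -3.9]
grip_width: 79.3
```

```bash
python3 look.py w11; python3 tilt.py w11
```

```text
6.2833 [603.8500804  148.164443    55.50743606] [ 9.97756706e-01 -6.69435181e-02  3.48004368e-04]
normal [ 0.036 -0.003  0.999] tilt deg 2.05 npts 18052 z range 68.31222783293478 72.79092006498774 x 615.0874018240794 667.3336424415276
pitch (+ = +x end up) -2.0528776661318315
```

View pics/w11.png

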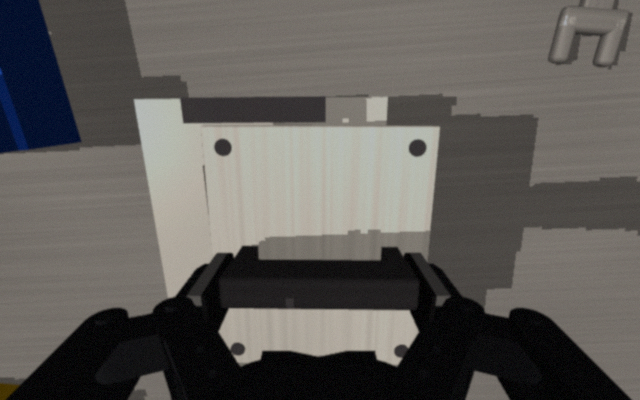

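>>> step_arm(steps=[0, 0, 0, 0.012, 0, 0, 0.008, 0.009, 0.008, 0.0, 0, 0.009, 0.01, 0.002, 0.0, 0, 0.009, 0.01, 0.002, 0, 0, 0, 0, 0.0, 0, 0, 0, 0, 0, 0])

```text
t: 6.83
tool_pos: [622.8, 171.4, 74.9]
orientation: [0.999, -0.036, -0.008, -0.005]
force: [0.1, 0.4, -4.3]
grip_width: 79.5
```

```bash
python3 look.py w12; python3 tilt.py w12
```

```text
6.8333 [622.77182641 171.40599516  74.89477458] [ 0.99727873 -0.07178007 -0.01681514]
normal [0.052 0.003 0.999] tilt deg 2.98 npts 17917 z range 86.7313080435137 91.79335219303641 x 633.9171808105699 686.6418167636182
pitch (+ = +x end up) -2.955376845535654
```

View pics/w12.png

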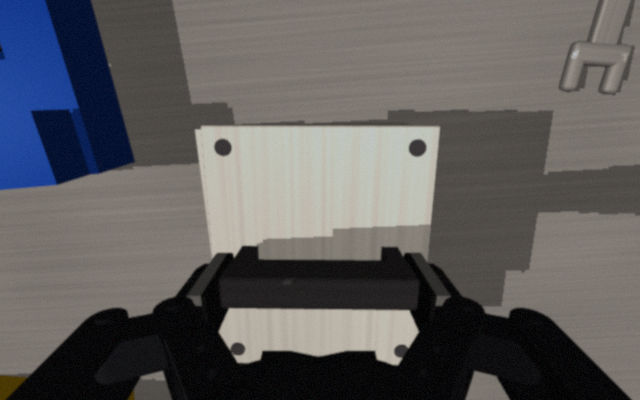

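>>> step_arm(steps=[0, 0.008, 0.003, 0.0, 0.007, 0, 0.008, 0.003, 0.0, 0.007, 0, 0.005, 0.0, 0.0, 0, 0, 0, 0, -0.006, 0, 0, 0, 0, -0.006, 0, 0, 0, 0, 0, 0])

```text
t: 7.38
tool_pos: [645.6, 174.8, 62.1]
orientation: [1.0, -0.03, -0.008, -0.004]
force: [-0.4, -0.8, -3.8]
grip_width: 79.3
```

```bash
python3 look.py w13; python3 tilt.py w13;  python3 - <<'E'
from h import *
p,d=camera("scene");C=cam("scene");X=bydepth(C,d);np.save("pics/s3.npy",X)
p=cv2.cvtColor(p,cv2.COLOR_RGB2BGR)
c=p[60:260,270:470];cv2.imwrite("pics/s3c.png",np.clip(cv2.resize(c,None,fx=3,fy=3,interpolation=cv2.INTER_CUBIC)*1.4,0,255).astype(np.uint8))
E
```

```text
7.3833 [645.56309044 174.80793423  62.06510463] [ 0.99806138 -0.0599605  -0.01668018]
normal [0.053 0.004 0.999] tilt deg 3.07 npts 18149 z range 73.94792194382171 79.16228779200105 x 657.2817343162492 708.9863046565762
pitch (+ = +x end up) -3.0421349538101086
```

View pics/s3c.png

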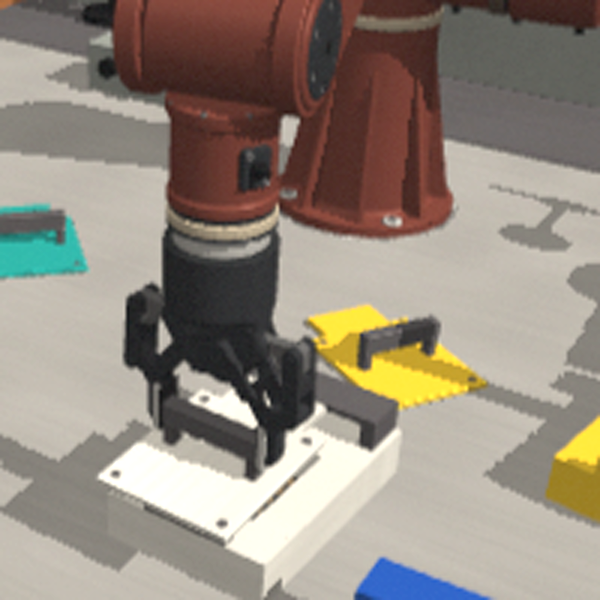

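View pics/w13.png

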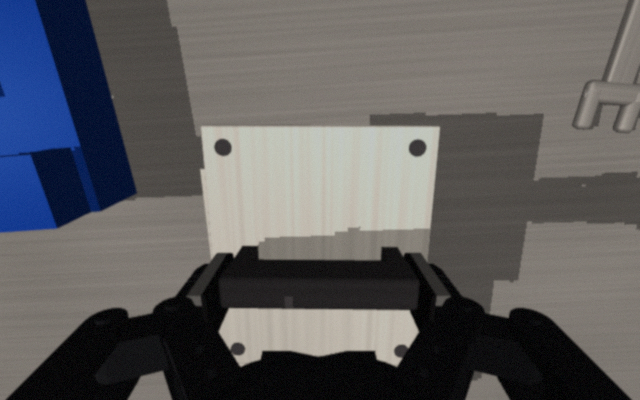

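>>> step_arm(steps=[0, 0, 0, -0.005, 0, 0, 0, 0.0, -0.005, 0, 0, 0.0, 0.0, -0.003, 0, 0, 0, 0, 0, 0], newtons=20)

```text
t: 7.82
tool_pos: [645.9, 175.2, 49.9]
orientation: [1.0, -0.03, -0.007, -0.005]
force: [-0.7, -1.6, -0.6]
grip_width: 79.2
```

>>> step_arm(steps=[0, 0, 0, -0.002, 0, 0, 0, 0.0, -0.002, 0, 0, 0, 0, 0, 0])

```text
t: 8.07
tool_pos: [647.0, 175.3, 50.5]
orientation: [1.0, -0.03, -0.007, -0.005]
force: [0.3, -0.3, -3.7]
grip_width: 79.3
```

```bash
python3 look.py w14; python3 tilt.py w14
```

```text
8.0667 [646.99083519 175.34924278  50.50339356] [ 0.99816446 -0.05902494 -0.01355624]
normal [0.045 0.004 0.999] tilt deg 2.59 npts 17906 z range 62.82814876384239 67.60820071863094 x 658.8663540118005 710.2957345315805
pitch (+ = +x end up) -2.562862785381533
```

>>> step_arm(steps=[0, 0, 0, -0.005, 0, 0, 0, 0.0, -0.005, 0, 0, 0, 0, -0.005, 0])

```text
t: 8.37
tool_pos: [646.9, 175.5, 47.0]
orientation: [1.0, -0.029, -0.009, -0.004]
force: [-12.9, -3.9, 23.6]
grip_width: 79.3
```

```bash
python3 look.py w15; python3 tilt.py w15
```

```text
8.3667 [646.88168417 175.52943105  46.95193447] [ 0.9981264  -0.05842578 -0.01816897]
normal [-0.018  0.002  1.   ] tilt deg 1.01 npts 17893 z range 62.00294350911548 66.71277239937481 x 659.5513215980188 710.836031859945
pitch (+ = +x end up) 1.010953391069197
```

It's pivoting: pitch went from -2.6° to +1.0° with 24 N on the lug. I'll keep pressing.

>>> step_arm(steps=[0, 0, 0, -0.005, 0, 0, 0, 0.0, -0.005, 0])

```text
t: 8.58
tool_pos: [647.4, 175.6, 47.1]
orientation: [1.0, -0.029, -0.01, -0.004]
force: [-11.5, -3.0, 19.8]
grip_width: 79.6
```

```bash
python3 look.py w16; python3 tilt.py w16
```

```text
8.5833 [647.39777831 175.61008627  47.10453102] [ 0.99812229 -0.05802661 -0.01961651]
normal [-0.012  0.002  1.   ] tilt deg 0.7 npts 18157 z range 62.208661507660935 66.54624220687342 x 659.8232287745027 711.3134214662083
pitch (+ = +x end up) 0.6945524006045678
```

>>> step_arm(steps=[0, 0, 0, -0.009, 0, 0, 0, 0.0, -0.009, 0, 0, 0, 0, -0.009, 0])

```text
t: 8.88
tool_pos: [646.1, 175.6, 42.8]
orientation: [0.999, -0.028, -0.015, -0.002]
force: [-18.9, -2.6, 31.0]
grip_width: 79.4
```

```bash
python3 look.py w17; python3 tilt.py w17
```

```text
8.8833 [646.07118541 175.59655331  42.7819724 ] [ 0.99794964 -0.05643123 -0.03019988]
normal [-0.103  0.007  0.995] tilt deg 5.95 npts 17920 z range 61.518788444548164 69.47648624588155 x 660.2813051999642 711.1431786826446
pitch (+ = +x end up) 5.94780650068276
```

View pics/w17.png

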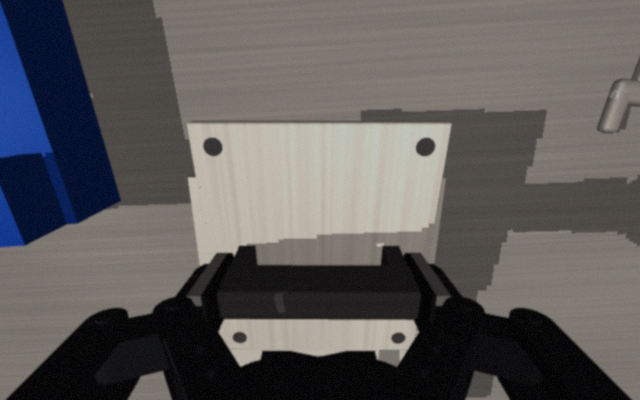

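>>> step_arm(steps=[0, 0, 0, -0.01, 0, 0, 0, 0.0, -0.01, 0])

```text
t: 9.1
tool_pos: [645.3, 175.5, 40.0]
orientation: [0.999, -0.028, -0.019, -0.0]
force: [-23.3, -5.4, 44.2]
grip_width: 78.9
```

```bash
python3 look.py w18; python3 tilt.py w18
```

```text
9.1 [645.25029537 175.47336272  40.0116086 ] [ 0.99775368 -0.05536193 -0.03771816]
normal [-0.156  0.01   0.988] tilt deg 9.02 npts 17980 z range 60.84252584498316 71.24403991858495 x 660.7582528243383 710.9585064640736
pitch (+ = +x end up) 9.0153926003406
```

>>> step_arm(steps=[0, 0, 0, 0.0, 0, 0, 0, 0.0, 0.004, 0, 0, 0, 0, 0.004, 0, 0, 0, 0, 0, 0], newtons=35)

```text
t: 9.48
tool_pos: [647.3, 176.0, 52.8]
orientation: [0.999, -0.028, -0.016, -0.001]
force: [0.2, 0.2, -4.6]
grip_width: 79.2
```

```bash
python3 look.py w19; python3 tilt.py w19;  python3 - <<'E'
from h import *
p,d=camera("scene");C=cam("scene");X=bydepth(C,d);np.save("pics/s4.npy",X)
p=cv2.cvtColor(p,cv2.COLOR_RGB2BGR)
c=p[60:260,270:470];cv2.imwrite("pics/s4c.png",np.clip(cv2.resize(c,None,fx=3,fy=3,interpolation=cv2.INTER_CUBIC)*1.4,0,255).astype(np.uint8))
p,d=camera("top");
p=cv2.cvtColor(p,cv2.COLOR_RGB2BGR)
c=p[110:270,220:380];cv2.imwrite("pics/t4c.png",np.clip(cv2.resize(c,None,fx=3.7,fy=3.7,interpolation=cv2.INTER_CUBIC)*1.4,0,255).astype(np.uint8))
E
```

```text
9.4833 [647.26841502 176.03000587  52.80835958] [ 0.99798258 -0.05509227 -0.03155322]
normal [-0.148  0.008  0.989] tilt deg 8.5 npts 17648 z range 73.08305533214437 83.40066662854493 x 662.3469779140548 712.6258779212236
pitch (+ = +x end up) 8.50029085632589
```

View pics/s4c.png

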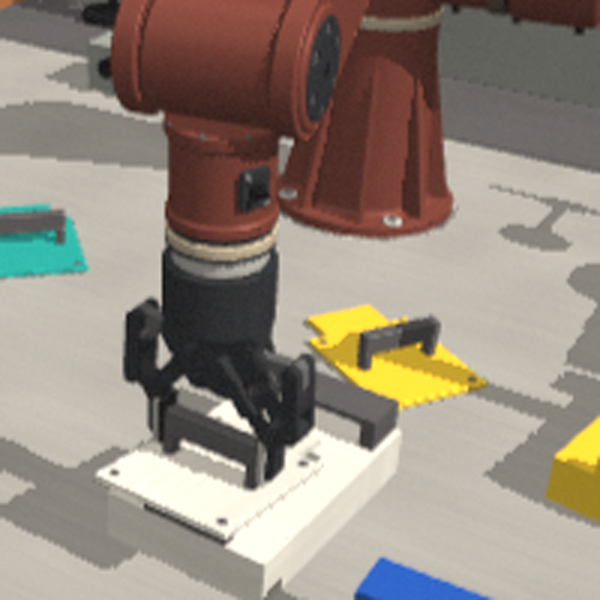

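View pics/w19.png

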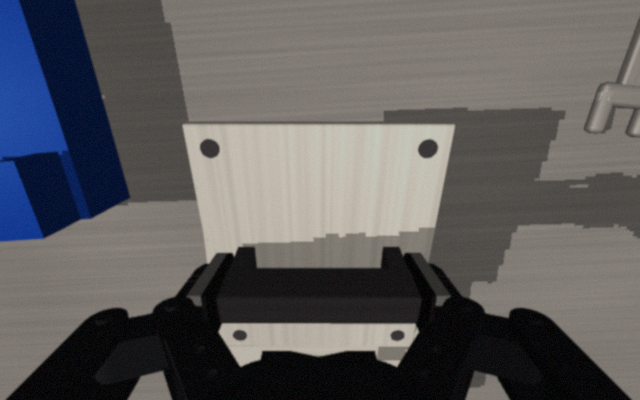

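View pics/t4c.png

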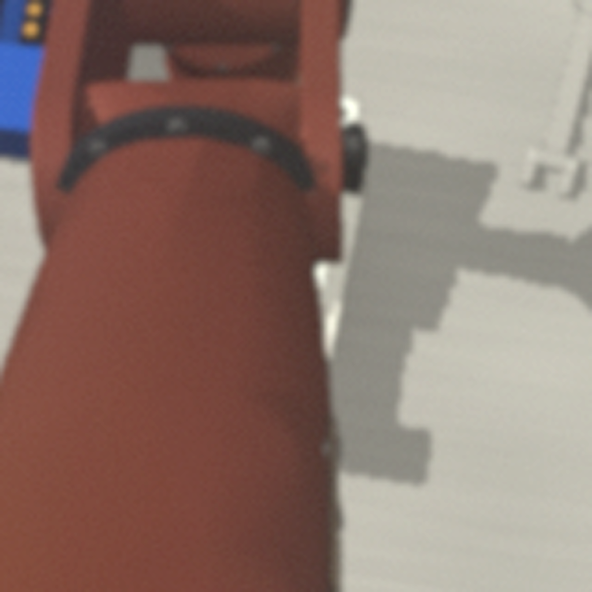

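```bash
cat > pose.py <<'E'
from tilt import *
# args: name, front-left px, front-right px (top face edge corners, lug end)
n=sys.argv[1];ul,vl,ur,vr=map(float,sys.argv[2:6])
bx=tuple(map(int,sys.argv[6:10])) if len(sys.argv)>6 else (215,140,425,235)
o,C,X,k=run(n,bx)
K,Rw,t=C
def hit(u,v):
    r=Rw@np.linalg.inv(K)@[u,v,1];s=(k[0]*t[0]+k[1]*t[1]+k[2]-t[2])/(r[2]-k[0]*r[0]-k[1]*r[1]);return t+s*r
a,b=hit(ul,vl),hit(ur,vr);N=np.array([-k[0],-k[1],1]);N/=np.linalg.norm(N)
y=(a-b)/np.linalg.norm(a-b);x=np.cross(y,N);mid=(a+b)/2
print("edge len",np.linalg.norm(a-b),"yaw",np.degrees(np.arctan2(x[1],x[0])))
org=mid-65*x-6*N;tip=org-101*x
B=np.array([599.5,178.35,0]);th=np.radians(-3.26);c,s=np.cos(th),np.sin(th);M=np.array([[c,s,0],[-s,c,0],[0,0,1]])
for nm,p in [("org",org),("tip",tip),("frontbot",org+65*x)]: print(nm,"box frame",(M@(p-B)).round(1))
print("tool",o["tool_pos"],"org-tool",(org-o["tool_pos"]).round(1),"tool pitch",np.degrees(R.from_quat(o["orientation"]).as_matrix()[2,0]))
E
python3 pose.py w19 184 125 455 125
```

```text
normal [-0.148  0.008  0.989] tilt deg 8.5 npts 17648 z range 73.08527886417292 83.40291929527497 x 662.3465310340798 712.6253452744081
pitch (+ = +x end up) 8.500299618745172
edge len 107.92814743246063 yaw -3.138400272017786
org box frame [53.6 -0.7 66.8]
tip box frame [-46.3  -0.9  51.9]
frontbot box frame [117.9  -0.6  76.4]
tool [647.26841502 176.03000587  52.80835958] org-tool [ 5.7 -1.4 14. ] tool pitch -1.8078664848487114
```

>>> step_arm(steps=[0, -0.008, 0, -0.003, 0, 0, -0.008, 0.0005, -0.002, 0, 0, -0.008, 0.001, -0.002, 0, 0, 0, 0, 0, 0])

```text
t: 9.97
tool_pos: [616.4, 176.7, 38.5]
orientation: [0.999, -0.028, -0.022, 0.0]
force: [-1.1, -0.2, -3.7]
grip_width: 79.0
```

```bash
python3 look.py w20; python3 pose.py w20 184 125 455 125
```

```text
9.9667 [616.39857185 176.71843194  38.52085602] [ 0.99751894 -0.05575435 -0.04298153]
normal [-0.132  0.01   0.991] tilt deg 7.59 npts 18173 z range 58.698705328081275 67.81186383481142 x 631.6199282336243 682.1111772239952
pitch (+ = +x end up) 7.590041645957
edge len 108.11573126856709 yaw -3.1528183742091307
org box frame [22.8 -1.7 52.5]
tip box frame [-77.3  -1.9  39.2]
frontbot box frame [87.3 -1.6 61.1]
tool [616.39857185 176.71843194  38.52085602] org-tool [ 5.8 -1.4 14. ] tool pitch -2.4626603188589353
```

View pics/w20.png

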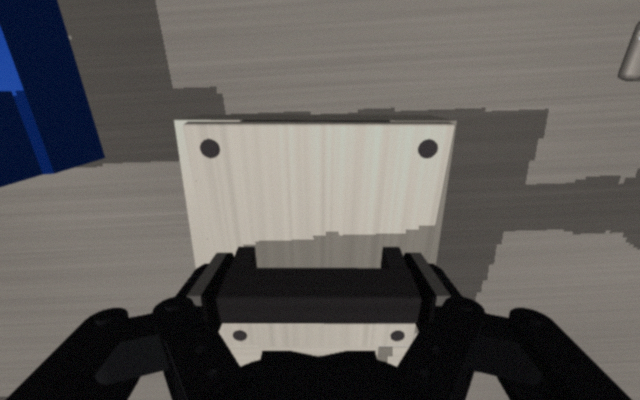

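>>> step_arm(steps=[0, 0, 0, 0.006, 0, 0, 0.0, 0, 0.0, 0, 0, -0.006, 0.001, 0.002, 0, 0, -0.003, 0, 0, 0])

```text
t: 10.35
tool_pos: [608.6, 177.9, 47.9]
orientation: [0.999, -0.028, -0.02, -0.0]
force: [1.2, -0.4, -4.6]
grip_width: 79.2
```

```bash
python3 look.py w21; python3 pose.py w21 184 125 455 125
```

```text
10.35 [608.62523773 177.85821938  47.94286093] [ 0.9976646  -0.05564304 -0.03961321]
normal [-0.137  0.009  0.99 ] tilt deg 7.92 npts 17995 z range 68.15207333939765 77.87156703335121 x 624.1217171201785 674.2647917656153
pitch (+ = +x end up) 7.919495863593525
edge len 107.98100871600012 yaw -3.153872572338254
org box frame [15. -1. 62.]
tip box frame [-85.   -1.2  48.1]
frontbot box frame [79.4 -0.9 70.9]
tool [608.62523773 177.85821938  47.94286093] org-tool [ 5.8 -1.4 14. ] tool pitch -2.269669635676119
```

>>> step_arm(steps=[0, -0.005, 0.001, 0.0, 0, 0, -0.005, 0, 0, 0, 0, 0, 0, 0, 0])

```text
t: 10.65
tool_pos: [597.5, 178.9, 48.4]
orientation: [0.999, -0.028, -0.02, -0.0]
force: [-0.7, 0.6, -3.2]
grip_width: 79.4
```

```bash
python3 look.py w22; python3 pose.py w22 184 125 455 125;  python3 - <<'E'
from h import *
p,d=camera("scene")
p=cv2.cvtColor(p,cv2.COLOR_RGB2BGR)
c=p[60:260,270:470];cv2.imwrite("pics/s5c.png",np.clip(cv2.resize(c,None,fx=3,fy=3,interpolation=cv2.INTER_CUBIC)*1.4,0,255).astype(np.uint8))
E
```

```text
10.65 [597.48521276 178.85614212  48.44612755] [ 0.99770125 -0.05541318 -0.03900769]
normal [-0.139  0.009  0.99 ] tilt deg 7.98 npts 17968 z range 68.69991473739114 78.35284409878291 x 612.5103118115077 663.1122381452948
pitch (+ = +x end up) 7.978635686039956
edge len 107.97234288318464 yaw -3.1420321184568976
org box frame [ 3.8 -0.7 62.5]
tip box frame [-96.2  -0.9  48.4]
frontbot box frame [68.2 -0.5 71.5]
tool [597.48521276 178.85614212  48.44612755] org-tool [ 5.8 -1.4 14. ] tool pitch -2.234975919641437
```

View pics/s5c.png

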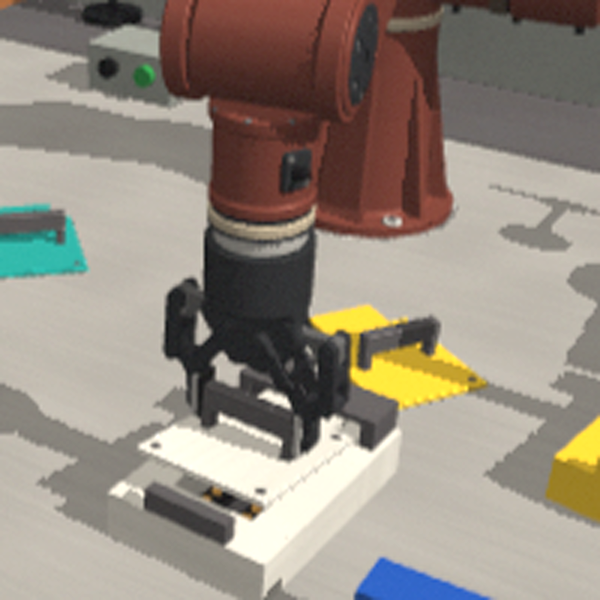

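View pics/w22.png

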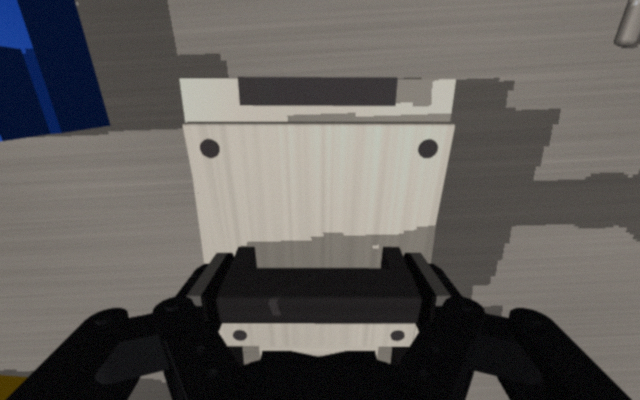

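>>> step_arm(steps=[0, 0, 0, -0.005, 0, 0, 0, 0, -0.004, 0, 0, 0, 0, -0.004, 0], newtons=20)

```text
t: 11.0
tool_pos: [600.9, 179.1, 36.6]
orientation: [0.999, -0.028, -0.016, -0.001]
force: [2.4, 0.1, 1.7]
grip_width: 79.4
```

```bash
python3 look.py w23; python3 pose.py w23 184 125 455 125
```

```text
11.0 [600.92175238 179.05520941  36.64782879] [ 0.99792992 -0.05551907 -0.03245782]
normal [-0.115  0.007  0.993] tilt deg 6.63 npts 17905 z range 56.43075189654209 65.03973701693144 x 615.9479614122387 666.2477961885921
pitch (+ = +x end up) 6.630684612304752
edge len 109.62543094005255 yaw -3.15988794162174
org box frame [ 6.6 -0.3 50.7]
tip box frame [-93.8  -0.5  39. ]
frontbot box frame [71.1 -0.2 58.2]
tool [600.92175238 179.05520941  36.64782879] org-tool [ 5.1 -1.4 14. ] tool pitch -1.859696351897672
```

View pics/w23.png

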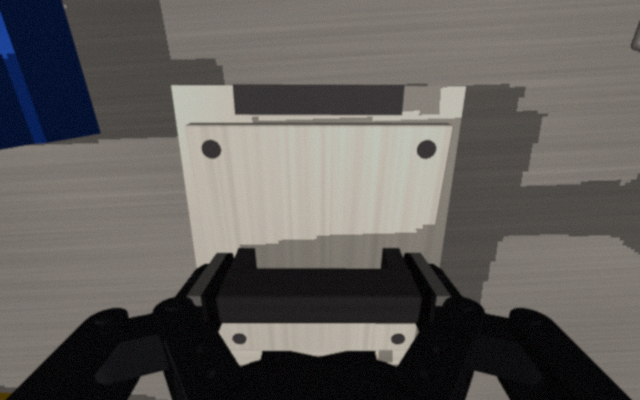

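>>> step_arm(steps=[0, -0.005, 0, 0, 0, 0, -0.003, 0, -0.003, 0, 0, -0.002, 0, -0.005, 0])

```text
t: 11.3
tool_pos: [597.8, 179.4, 32.8]
orientation: [1.0, -0.028, -0.009, -0.002]
force: [4.1, -0.8, 2.3]
grip_width: 79.4
```

```bash
python3 look.py w24; python3 pose.py w24 186 125 453 125
```

```text
11.3 [597.83662153 179.41914291  32.79762393] [ 0.99824469 -0.05617536 -0.01875819]
normal [-0.076  0.003  0.997] tilt deg 4.35 npts 18139 z range 52.026634048472545 58.961965520474706 x 612.2711894490998 662.4517194023883
pitch (+ = +x end up) 4.352891878091223
edge len 110.87601016196936 yaw -3.206980576642975
org box frame [ 2.3 -0.2 46.9]
tip box frame [-98.4  -0.3  39.2]
frontbot box frame [67.2 -0.1 51.8]
tool [597.83662153 179.41914291  32.79762393] org-tool [ 4.  -1.4 14.1] tool pitch -1.0747653057856918
```

View pics/w24.png

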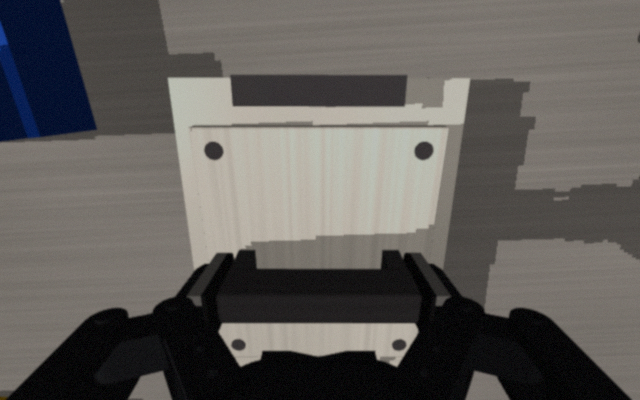

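Going well: tilt is down to 4.4°, the tip is at -98, and the front edge is about 7 mm inside the lug. I'll keep lowering.

>>> step_arm(steps=[0, -0.001, 0, -0.005, 0, 0, -0.001, 0, -0.005, 0, 0, -0.001, 0, -0.005, 0])

```text
t: 11.6
tool_pos: [597.1, 179.6, 25.6]
orientation: [1.0, -0.028, -0.009, -0.001]
force: [-11.1, -5.3, 37.8]
grip_width: 79.1
```

```bash
python3 look.py w25; python3 pose.py w25 192 128 447 128
```

```text
11.6 [597.05908804 179.59320446  25.64099715] [ 0.99827077 -0.05610344 -0.0175463 ]
normal [-0.011  0.     1.   ] tilt deg 0.61 npts 17727 z range 44.22266893251074 48.552466951866336 x 610.8870674000699 661.1671632091279
pitch (+ = +x end up) 0.6100801390693598
edge len 109.45166033829709 yaw -3.1921476041343095
org box frame [-0.6 -0.  40. ]
tip box frame [-101.6   -0.2   38.9]
frontbot box frame [64.4  0.  40.6]
tool [597.05908804 179.59320446  25.64099715] org-tool [ 1.8 -1.2 14.3] tool pitch -1.005328804511957
```

View pics/w25.png

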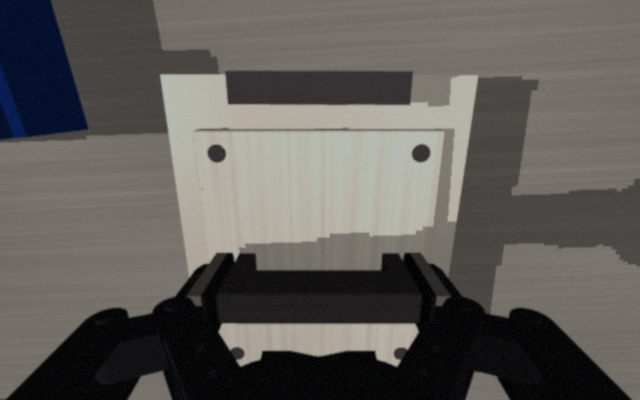

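Flat at z=40 and centred. I'll open the jaws, raise slowly straight up, and check that the cover stays put.

>>> step_arm(steps=[0.5, 0, 0, 0, 0, 1, 0, 0, 0, 0, 1, 0, 0, 0, 0, 1, 0, 0, 0, 0, 1, 0, 0, 0, 0])

```text
t: 12.07
tool_pos: [591.7, 179.6, 23.4]
orientation: [1.0, -0.028, -0.013, -0.001]
force: [-1.3, 0.2, -0.7]
grip_width: 85.4
```

```bash
python3 look.py w26; python3 pose.py w26 192 128 447 128
```

```text
12.0667 [591.71972101 179.58473755  23.3780433 ] [ 0.99805848 -0.05626242 -0.02671736]
normal [-0.01  0.    1.  ] tilt deg 0.57 npts 17934 z range 44.20286815430498 48.53724878796103 x 607.0979560534511 656.4121647913857
pitch (+ = +x end up) 0.5739653479133169
edge len 107.19044395710361 yaw -3.2056224668665836
org box frame [-5.5 -0.3 39.9]
tip box frame [-106.5   -0.4   38.9]
frontbot box frame [59.5 -0.3 40.6]
tool [591.71972101 179.58473755  23.3780433 ] org-tool [ 2.3 -1.3 16.6] tool pitch -1.5307919567642496
```

View pics/w26.png

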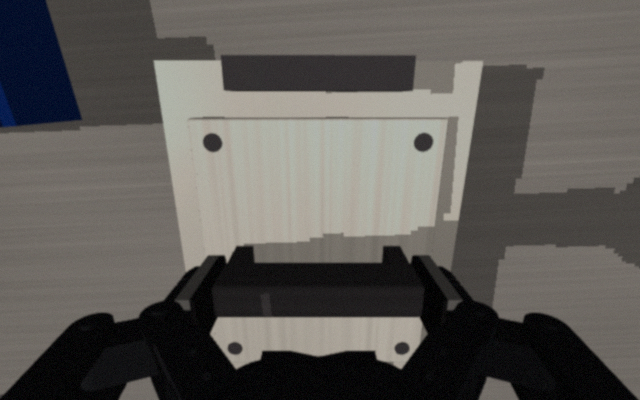

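>>> step_arm(steps=[1, 0, 0, 0.005, 0, 1, 0, 0, 0.01, 0, 1, 0, 0, 0.015, 0, 1, 0, 0, 0.03, 0, 1, 0, 0, 0.035, 0, 1, 0, 0, 0.035, 0, 1, 0, 0, 0.03, 0, 1, 0, 0, 0, 0])

```text
t: 12.78
tool_pos: [583.8, 178.5, 187.1]
orientation: [0.999, -0.028, -0.021, 0.0]
force: [1.4, 1.3, 0.8]
grip_width: 85.1
```

```bash
python3 look.py w27
```

```text
12.7833 [583.76691887 178.45758562 187.07969515] [ 0.9975726  -0.05616571 -0.04116206]
```

View pics/w27.png

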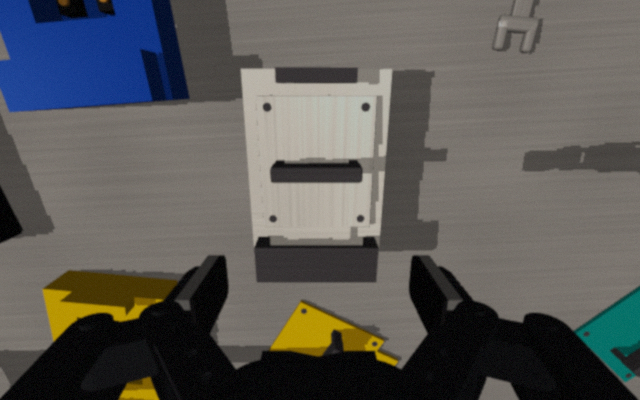

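```bash
python3 - <<'E'
import sys
sys.argv=['x','w27']
from tilt import *
o,C,X,k=run("w27",(262,120,366,155))
m=np.zeros(X.shape[:2],bool);m[155:190,265:370]=1
P=X[m&(X[...,2]>75)&(X[...,2]<90)];c,s,a=cv2.minAreaRect(P[:,:2].astype(np.float32))
B=np.array([599.5,178.35]);th=np.radians(-3.26);c0,s0=np.cos(th),np.sin(th)
print("handle",c,s,a,"box frame",np.array([[c0,s0],[-s0,c0]])@(np.array(c)-B),"plate z",np.median(X[120:150,270:360,2]))
E
```

```text
normal [-0.005 -0.     1.   ] tilt deg 0.28 npts 3382 z range 44.41857623293646 48.42140124447059 x 607.0089416641556 643.9118205384182
pitch (+ = +x end up) 0.2801949788808776
handle (598.3174438476562, 178.54315185546875) (79.9544906616211, 13.780096054077148) 86.95143127441406 box frame [-1.19162647  0.12559082] plate z 46.37664632082175
```

```bash
python3 -c "
from workcell import *
print(job_done())"
```

```text
the job is handed in; nothing more can be done
None
```

The long cover is fitted on the white terminal box and released, and I handed the job in at about 12.8 s. The interface gives no verdict, so the result below rests on my own camera checks.

**What I did:** I gripped the long cover by the ends of its handle so it could swing between the pads. Pressing its +x end on the box's lug tilted it to about 8–9°. I then slid the tongue under the strap until its tip was at x ≈ -96 mm and z ≈ 48 mm in the box frame, at 8° tilt. Last, I lowered it flat inside the lug, opened the jaws and moved straight up.

**Last checks (wrist camera, after release):**

| Quantity | Measured | Allowed |
|---|---|---|
| Cover lengthwise | -1.2 mm | ±14 mm |
| Cover sideways | 0.1 mm | ±20 mm |
| Underside height | about 40.4 mm | 36–44 mm |
| Tilt | 0.3° | below 2.9° |
| Yaw against the box | about 0.2° | below 14° |

- **Final picture:** it shows the tongue under the strap and the other end inside the lug, with the gripper well clear.
- **Short cover:** I never touched it, but I did not measure its position again at the end.
- **Largest force:** the highest wrist reading was about 50 N, while pressing on the lug.

**What disagreed:**
- **Fingertip height:** the open fingertips sat about 30 mm behind the reported TCP, while the description implied about 6 mm ahead. I trusted the camera depth instead.
- **Arm drift:** the tool drifted by up to 2–3° and several millimetres over multi-row moves, so I measured again and corrected as I went.

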